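# Park the vial rack in the reader, behind its post and catch

### The arm

A 6-joint arm with a two-finger parallel gripper is mounted at the origin on a cart in front of the work surface, level with it; the furniture and walls round the work are solid. World frame = base frame: x ahead of the robot, y to its left, z up, the work surface at z = 0. Lengths are in m, angles in rad, forces in N, time in s.
With the tool pointing down it reaches from about 0.35 to 0.775 m from the base axis. Payload 5.5 kg.
Tool frame: the origin (TCP) lies at the very end of the fingers, on their centre line; the grasp point (between the pads) lies 19 mm behind it; z points along the fingers, y is the direction in which the jaws open and shut (so a half turn about z gives the same grasp; the last joint's range is limited). The gripper opens to 85 mm and grips with 20 to 120 N. Pads are 22 mm wide; open, the fingers measure 114 mm over their backs; the gripper's body (76 mm by 85 mm) begins 54 mm behind the grasp point. The pads swing forward as they close: fully open they stand 13 mm farther back than shut.
Start: joints at [-1.255, 0.313, 0.046, 1.304, 0, 1.431], TCP at [0.253, -0.516, 0.209] pointing down, gripper open.
Joint ranges: [-2.76, 2.76], [-0.86, 1.69], [-1.03, 1.26], [-2.2, 2.34], [-1.47, 1.5], [-3.14, 3.14]. Speed limits (rad/s): [2.57, 2.57, 3.14, 3.14, 3.14, 3.14].

### API

Orientations are given as a unit quaternion [w, x, y, z].
In Python, from workcell import get_state, imaging, env, spotter gives the robot as it stands.
- The arm moves only by the tool play_rows, never from a script. Its argument "moves" is a list of rows, each an object with "claw": the finger opening in cm, from 0 to 8.54; "delta_pos": the shift along the tool's x, y, z in cm, a list of three; "twist": the turn about the tool's z in degrees. A call has 1 to 12 rows; each row is the pose to reach, as a shift and turn from the pose commanded when the call began, along the tool's axes at that moment; what a row does not reach only later rows make up. A row lasts 1/8 s, in which the tool goes at most 62.5 mm and 10.7 degrees, less where a joint would pass 70% of its speed; a pose out of reach is approached as far as the arm can. A call with a gripper value outside its range is refused whole. The fingers move at their own pace and stop on an object; "force" is the grip in N (left out, the last holds). Time passes only in rows, so rows that repeat a pose let the fingers close. It gives the time, the measured TCP pose, the force and the opening at its end, in the units of the state.
- get_state(): the state, without advancing time (a new reading comes with each control period).
- imaging.read_camera(name): name is "scene" or "top" or "wrist"; returns the picture (384x512x3 uint8, red, green, blue); there is no depth.
- imaging.camera_info(name): a dict with "fx", "fy", "cx", "cy" (pixels), "world_to_cam" (4x4, takes a point from world to camera coordinates). Camera axes: x right, y down, z forward; pixel columns grow to the right and rows downward; lengths in m; the calibration is good to about 2 mm. A picture is of the moment at which its call begins: read the wrist's pose just before it. camera_info takes no time and is no camera call; for the wrist camera it gives the pose at the moment of the call.
- env.hand_in(): hands the job in, once; it reports no verdict.
Trained networks look in the newest picture that a camera, given by its name, has taken for a name from the list of things; names that differ only in an ending like _2 or _b are one class to them, and where a whole thing is asked for, a point or a joint stands for the part that bears it (a point fixed in the world has none). Each returns a list of dicts, best first, with "conf" (0 to 1); they miss things now and then, are a little off and sometimes report something else, mostly with a low value. They report only what shows in the picture. A call takes as long as a camera call.
- spotter.spot_in(camera, query): "extent" ([left, top, right, bottom] in pixels, round what is visible of it).
The state is a dict: "clock": time; "joint_pos": joint angles; "qvel": joint speeds; "tau": joint torques, N m; "tcp_pos": TCP position; "orientation": TCP orientation; "wrist_force": force on the tool from outside, world axes, zero at the start; "ft_torque": the same for the moment, N m; "finger_gap": finger opening in m.
Only numpy, scipy, OpenCV 4.12 (cv2) and the standard library are available. Lean on these libraries where they do the work, as an engineer would, in place of code of your own. Each camera call takes 0.05 s, during which the arm holds its last target. There are 200 camera calls.

### The job

Park the long single-row vial rack in the white vial reader by pushing it over the table with the fingertips: slide one end in behind the upright steel post at the right of the bay (seen from the robot), then push the other end in against the back until the spring catch at the left has snapped shut in front of it. Only push the rack, never pinch, lift or tip it; leave the loose things round it where they are, and take the hand away at the end.

Things in the scene. Friction and masses are not known exactly. Their poses are not given: they have to be found in the camera images.
- vial_rack: Loose single-row vial rack of grey plastic, eight white-capped vials fixed in it, about 0.25 kg: a straight bar 220 mm long (its y), 36 wide (its x), 38 high, 54 over the caps. Origin: centre of its underside; z up. Either end may go to the post. It starts in front of the reader (robot's side), up to 0.3 rad askew, off to the catch side. Friction with the table about 0.6.
- rack_end_a (a point): Centre of the end face of the rack at its own -y, 19 mm above the table (the end that starts nearer the post).
- rack_end_b (a point): Centre of the end face of the rack at its own +y, 19 mm above the table (the end that starts nearer the catch). The long sides are flat, 18 mm from the centre line. Pushed near one end the rack pivots about a point beyond its middle; pushed squarely at the middle, or on an end face, it slides straight.
- reader_dock: White vial reader, fixed on the table: a low bay open to the front, its floor the table itself. Origin: on the table at the centre of the parked rack; x points to the back of the bay (away from the robot), y along the bay (robot's left). The flat back wall is 20 mm behind the origin (x = +20; housing 262 long, 56 high, 50 deep). Distances below are in this frame, in mm.
- bay_right_end (a point): Corner of the back wall (x = +20) and the right end wall's inner face (y = -113), 19 above the table. The end wall is 34 high, 16 thick, and reaches forward to x = -60. A parked rack has 3 mm to spare at each end.
- bay_left_end (a point): Corner of the back wall (x = +20) and the left end wall's inner face (y = +113), 19 above the table. This wall (34 high) reaches forward to x = -8; the catch stands in front of it. The opening between post and catch is only about 185 wide, so the rack must be fed in slanting, post end first (0.35 to 0.45 rad between rack and bay fits well), then swung home.
- dock_post (a point): Axis of the fixed upright steel post (12 thick, 50 high), 19 above the table, at x = -34, y = -89. There are 48 mm between post and back wall, 18 mm between post and right end wall. A 9 high foot joins it to the end wall, only in front of the post (x below -34, y below -83).
- dock_catch (a joint): Spring catch at the left of the bay: dark steel arm 36 long, 6 to 32 above the table, hinged on a vertical pin at x = -54, y = +119 (bracket to x = -64, y = +140), slanting back and inwards. 0 rad: shut, at its stop; positive: pushed outwards by the rack's end, up to 0.5. Its spring returns it to 0 once the rack's front face has passed its nose. Pushing it aside takes 1 to 4 N.
- catch_nose (a point): Nose of the shut catch (point fixed to the reader), at x = -20, y = +105, 19 above the table; a parked rack's front face lies just behind it.
- spray_bottle: White spray bottle, 60 mm thick, 190 high, upright; origin at the centre of its foot. Bystander.
- timer: Small white timer lying flat, 60 x 64 x 18 mm; origin at the centre of its underside. Bystander.
- ice_pack: Blue ice pack lying flat, 50 x 150 x 20 mm, long along its y; origin at the centre of its underside. Bystander.
- gel_bottle: Pump bottle of hand gel, 48 x 75 mm, 187 high, upright; origin at the centre of its foot. Bystander.

How it is judged:
By the outcome, as a careful person would: the job done as asked, in the order asked, and still so for the second after the job is handed in, with the robot touching nothing.
It also fails if it takes over 51 s, if anything falls off the work surface, if the arm or the gripper's body presses on something with over 40 N, if the wrist force passes 120 N, or if a joint passes its speed limit or range.

## Working session

There is one attempt and no reset: what is moved stays moved. The work goes in short steps, Python scripts to look and compute and a tool call to move; the robot and the scene stay as the last step left them, time stands still between calls to the robot, and variables do not carry over. Pictures are saved under pics/ and viewed, about 8 in all and at most 12, crops included, and the job is handed in when it is done.

Besides the shell and the picture viewer there is one more tool, called as a command line: name --argument value ..., lists and objects as JSON in quotes. play_rows: Moves the arm, as the interface text tells. Its arguments: {"type":"object","properties":{"moves":{"type":"array"},"force":{"type":"number"}},"required":["moves"]}

```bash
mkdir -p pics; cat > h.py <<'E'
import numpy as np, cv2
from workcell import get_state, imaging, env, spotter
def shot(cam,fn,crop=None,scale=1):
    im=imaging.read_camera(cam); o=im if crop is None else im[crop[1]:crop[3],crop[0]:crop[2]]
    if scale!=1:o=cv2.resize(o,None,fx=scale,fy=scale,interpolation=cv2.INTER_CUBIC)
    cv2.imwrite('pics/'+fn,o[:,:,::-1]); return im
def ray(cam,u,v,z,ci=None):
    c=ci or imaging.camera_info(cam); T=np.linalg.inv(np.array(c['world_to_cam']))
    d=T[:3,:3]@np.array([(u-c['cx'])/c['fx'],(v-c['cy'])/c['fy'],1]); o=T[:3,3]
    return o+d*(z-o[2])/d[2]
def proj(cam,p,ci=None):
    c=ci or imaging.camera_info(cam); q=np.array(c['world_to_cam'])@np.append(p,1)
    return np.array([c['fx']*q[0]/q[2]+c['cx'],c['fy']*q[1]/q[2]+c['cy']])
E
python3 - <<'E'
from h import *
s=get_state(); print(s['clock'],s['tcp_pos'],s['orientation'])
shot('top','top0.png',None,1.5); shot('scene','scene0.png',None,1.5)
for c in('top','scene'):
    T=np.linalg.inv(np.array(imaging.camera_info(c)['world_to_cam']));print(c,T.round(3).tolist(),imaging.camera_info(c)['fx'])
    for q in('vial_rack','reader_dock','dock_post','dock_catch','spray_bottle','timer','ice_pack','gel_bottle'):
        print(c,q,[(round(d['conf'],2),np.round(d['extent']).tolist()) for d in spotter.spot_in(c,q)[:2]])
E
```

```text
0.0 [ 0.25292262 -0.51576276  0.20788738] [-9.30456725e-04  9.74137127e-01  2.25955714e-01 -9.08270104e-05]
top [[-0.002, -0.989, 0.151, 0.408], [-1.0, 0.003, 0.006, -0.047], [-0.006, -0.151, -0.989, 1.182], [0.0, 0.0, 0.0, 1.0]] 377.6435882144681
top vial_rack [(0.76, [196.0, 194.0, 266.0, 222.0]), (0.73, [109.0, 202.0, 159.0, 222.0])]
top reader_dock [(0.82, [211.0, 144.0, 300.0, 186.0])]
top dock_post [(0.92, [209.0, 140.0, 296.0, 187.0]), (0.68, [216.0, 170.0, 223.0, 185.0])]
top dock_catch []
top spray_bottle [(0.64, [368.0, 174.0, 412.0, 197.0])]
top timer [(0.62, [327.0, 203.0, 347.0, 225.0])]
top ice_pack [(0.66, [110.0, 200.0, 160.0, 222.0])]
top gel_bottle [(0.7, [336.0, 133.0, 368.0, 161.0]), (0.33, [371.0, 174.0, 409.0, 199.0])]
scene [[0.892, -0.187, 0.411, -0.05], [-0.451, -0.419, 0.788, -1.306], [0.024, -0.888, -0.458, 0.763], [0.0, 0.0, 0.0, 1.0]] 496.3879011518514
scene vial_rack []
scene reader_dock [(0.74, [228.0, 168.0, 304.0, 215.0])]
scene dock_post [(0.83, [229.0, 164.0, 302.0, 218.0])]
scene dock_catch [(0.64, [228.0, 174.0, 245.0, 182.0]), (0.43, [298.0, 204.0, 324.0, 272.0])]
scene spray_bottle [(0.83, [297.0, 203.0, 328.0, 276.0])]
scene timer [(0.76, [243.0, 233.0, 271.0, 254.0])]
scene ice_pack [(0.74, [318.0, 176.0, 342.0, 244.0]), (0.44, [172.0, 148.0, 181.0, 164.0])]
scene gel_bottle [(0.86, [318.0, 176.0, 345.0, 242.0])]
```

View pictures.

```bash
python3 - <<'E'
import cv2
im=cv2.imread('pics/top0.png'); c=im[180:360,150:640]; cv2.imwrite('pics/top0c.png',cv2.resize(c,(784,288),interpolation=cv2.INTER_CUBIC))
E
```

```text
(no output)
```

View pics/top0.png

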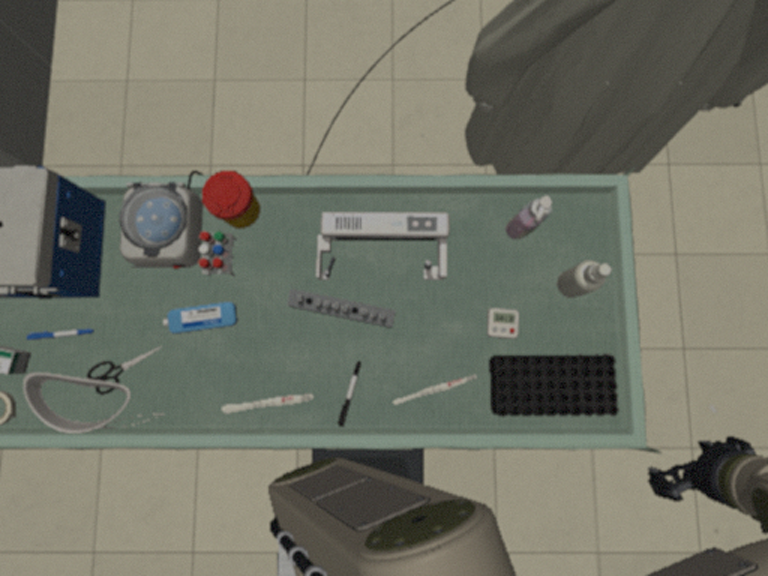

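View pics/scene0.png

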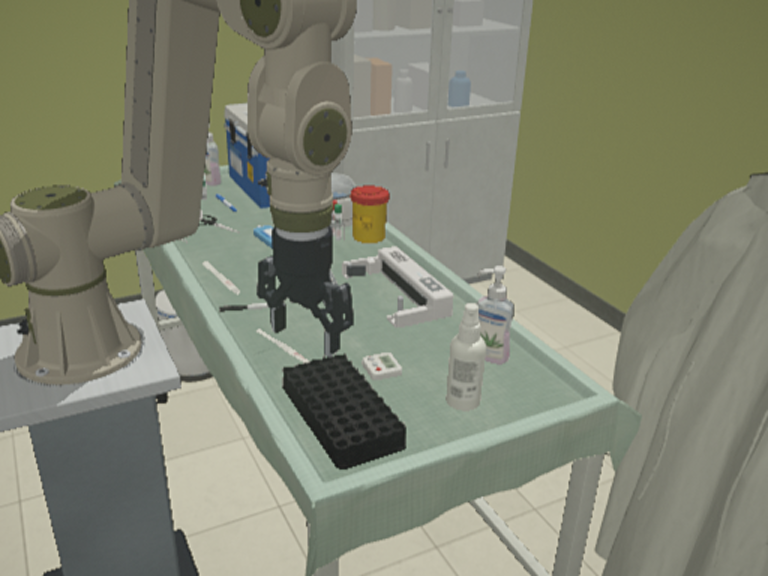

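```bash
python3 - <<'E'
from h import *
ci=imaging.camera_info('top')
for n,u,v,z in [('hBL',320,213,.056),('hBR',448,212,.056),('hFL',321,237,.056),('hFR',449,237,.056),('post',428,266,.05),('Rwall front',443,277,.034),('catchpin',321,276,.032),('rackL',291,300,.045),('rackR',393,318,.045),('timer',503,322,.018),('ice',201,317,.02),('pen',350,390,0),('hand tcp',0,0,0)]:
    print(n,ray('top',u/1.5,v/1.5,z,ci)[:2].round(4))
s=get_state(); print(s['tcp_pos'],s['joint_pos'])
from scipy.spatial.transform import Rotation as R
q=s['orientation'];print(R.from_quat([q[1],q[2],q[3],q[0]]).as_matrix().round(3))
w=imaging.camera_info('wrist');print(np.linalg.inv(np.array(w['world_to_cam'])).round(3),w['fx'])
E
```

```text
hBL [0.7082 0.0789]
hBR [ 0.7093 -0.1829]
hFL [0.658  0.0762]
hFR [ 0.6571 -0.1838]
post [ 0.5985 -0.1408]
Rwall front [ 0.5783 -0.1725]
catchpin [0.5814 0.0777]
rackL [0.5307 0.1363]
rackR [ 0.4938 -0.0694]
timer [ 0.487  -0.2953]
ice [0.4987 0.3248]
pen [0.35   0.0187]
hand tcp [1.2277 0.8253]
[ 0.25311677 -0.51633999  0.20882645] [-1.25458703e+00  3.13190459e-01  4.60947214e-02  1.30359416e+00
  1.02205516e-05  1.43120237e+00]
[[ 0.898  0.44   0.   ]
 [ 0.44  -0.898 -0.   ]
 [-0.     0.    -1.   ]]
[[ 0.441 -0.866 -0.238  0.312]
 [-0.898 -0.425 -0.116 -0.487]
 [-0.     0.264 -0.964  0.374]
 [ 0.     0.     0.     1.   ]] 268.87151564226866
```

View pics/top0c.png

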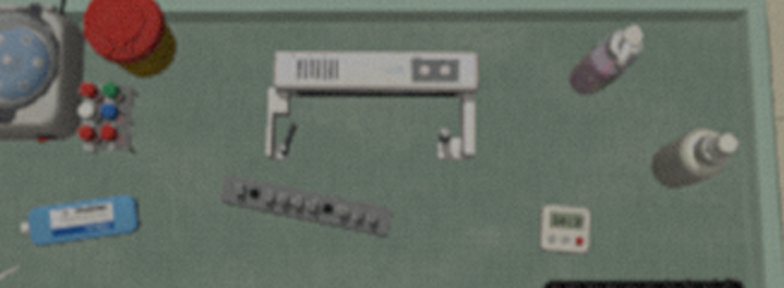

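play_rows --moves '[{"claw": 0,"delta_pos": [3,-2.9,0],"twist": -10},{"claw": 0,"delta_pos": [6,-5.8,0],"twist": -20},{"claw": 0,"delta_pos": [9,-8.7,0],"twist": -30},{"claw": 0,"delta_pos": [12,-11.5,0],"twist": -40},{"claw": 0,"delta_pos": [15,-14.4,0],"twist": -50},{"claw": 0,"delta_pos": [18,-17.3,0],"twist": -60},{"claw": 0,"delta_pos": [21,-20.1,0],"twist": -70},{"claw": 0,"delta_pos": [24,-23,0],"twist": -80},{"claw": 0,"delta_pos": [27,-25.9,0],"twist": -90},{"claw": 0,"delta_pos": [30,-28.8,0],"twist": -100},{"claw": 0,"delta_pos": [33,-31.6,0],"twist": -110},{"claw": 0,"delta_pos": [35.5,-34.5,0],"twist": -120}]'

```text
clock: 2.4
tcp_pos: [0.4206, -0.049, 0.209]
orientation: [0.0, 0.289, 0.957, -0.0]
wrist_force: [0.1, 0.1, -0.3]
finger_gap: 0.0
```

play_rows --moves '[{"claw": 0,"delta_pos": [0,0,0],"twist": -10},{"claw": 0,"delta_pos": [0,0,0],"twist": -20},{"claw": 0,"delta_pos": [0,0,0],"twist": -30},{"claw": 0,"delta_pos": [0,0,0],"twist": -33.9}]'

```text
clock: 2.9
tcp_pos: [0.42, -0.0502, 0.2089]
orientation: [0.0, -0.002, 1.0, -0.0]
wrist_force: [-0.3, -1.1, -0.2]
finger_gap: 0.0
```

```bash
python3 - <<'E'
from h import *
from scipy.spatial.transform import Rotation as R
s=get_state(); q=s['orientation'];print(s['clock'],s['tcp_pos'],s['joint_pos'].__repr__(),s['wrist_force'],s['finger_gap']);print(R.from_quat([q[1],q[2],q[3],q[0]]).as_matrix().round(3))
import pickle
pickle.dump(imaging.camera_info('wrist'),open('ci1.pkl','wb'))
im=shot('wrist','w1.png',None,1.5); cv2.imwrite('w1raw.png',im[:,:,::-1])
E
```

```text
2.9 [ 0.42004642 -0.05021419  0.2089133 ] array([-3.09171696e-01,  1.86675730e-02, -3.09854501e-01,  1.24186112e+00,
       -8.03478018e-05, -3.12749048e-01]) [-0.26860869 -1.10286202 -0.24262889] 4.0946335189932814e-05
[[-1.    -0.004  0.   ]
 [-0.004  1.    -0.   ]
 [-0.    -0.    -1.   ]]
```

View pics/w1.png

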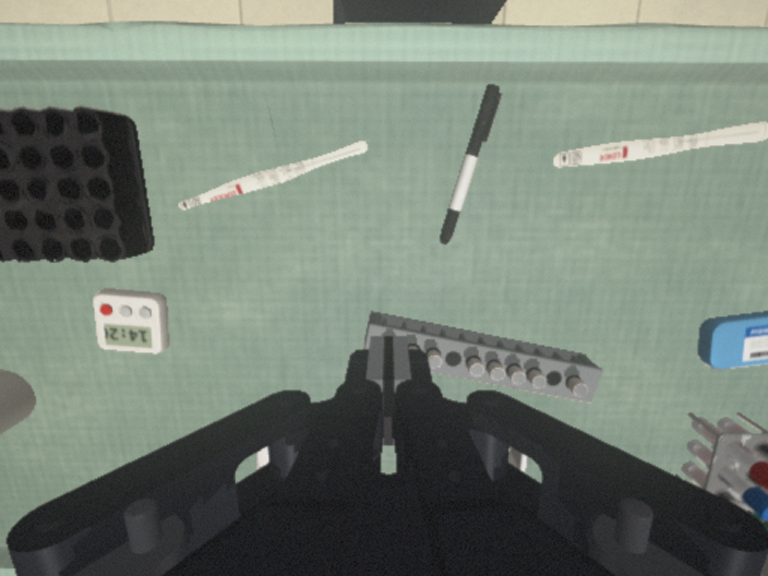

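```bash
python3 - <<'E'
from h import *
import pickle; ci=pickle.load(open('ci1.pkl','rb'))
for n,u,v,z in [('a-near-bot',371,312,0),('b-near-bot',603,367,0),('b-far-top?',592,400,.038),('b far bot',600,388,0),('pen',445,240,0)]:
    print(n,ray('wrist',u/1.5,v/1.5,z,ci)[:2].round(4))
A=ray('wrist',371/1.5,312/1.5,0,ci)[:2];B=ray('wrist',603/1.5,367/1.5,0,ci)[:2]
d=B-A;L=np.hypot(*d);t=np.arctan2(-d[0],d[1]);n=np.array([np.cos(t),np.sin(t)]);print(L,t,(A+B)/2+.018*n)
E
```

```text
a-near-bot [ 0.4779 -0.0664]
b-near-bot [0.5357 0.1686]
b-far-top? [0.5508 0.1409]
b far bot [0.5594 0.1689]
pen [0.4071 0.0029]
0.24201795320984795 -0.24112568111337718 [0.52430098 0.04679999]
```

```bash
python3 - <<'E'
from h import *
im=cv2.imread('w1raw.png'); c=im[195:280,235:415]; cv2.imwrite('pics/w1c.png',cv2.resize(c,None,fx=4.4,fy=4.4,interpolation=cv2.INTER_CUBIC))
E
```

```text
(no output)
```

View pics/w1c.png

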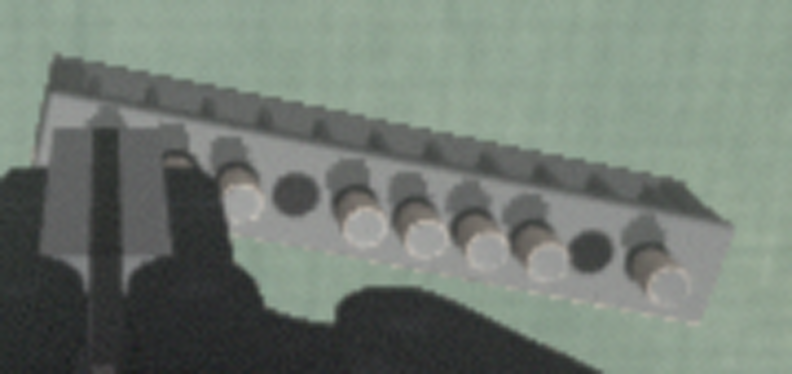

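```bash
python3 - <<'E'
from h import *
import pickle; ci=pickle.load(open('ci1.pkl','rb'))
P=lambda x,y,z: ray('wrist',235+x/4.4,195+y/4.4,z,ci)[:2]
for A,B in [(P(50,92,.038),P(735,225,.038)),(P(55,57,0),P(682,180,0))]:
    d=B-A;L=np.hypot(*d);t=np.arctan2(-d[0],d[1]);n=np.array([np.cos(t),np.sin(t)]);print(A,B,L,t,(A+B)/2+.018*n)
print(P(700,322,.038))
E
```

```text
[ 0.47622847 -0.06615143] [0.51929632 0.14672598] 0.21719031391757898 -0.1996184935904018 [0.51540496 0.03671796]
[ 0.47785416 -0.06616528] [0.52134944 0.1484214 ] 0.2189504166965882 -0.19998389347418444 [0.51724305 0.0375523 ]
[0.55321917 0.14046858]
```

play_rows --moves '[{"claw": 0,"delta_pos": [-1,-0.4,5],"twist": 0},{"claw": 0,"delta_pos": [-2,-0.8,10],"twist": 0},{"claw": 0,"delta_pos": [-2.5,-1,15],"twist": 0},{"claw": 0,"delta_pos": [-2.5,-1,18],"twist": 0},{"claw": 0,"delta_pos": [-2.5,-1,19.7],"twist": 0},{"claw": 0,"delta_pos": [-2.5,-1,19.7],"twist": 0}]'

```text
clock: 3.7
tcp_pos: [0.4437, -0.0599, 0.0107]
orientation: [-0.001, 0.0, 1.0, 0.0]
wrist_force: [-0.1, -0.4, 0.4]
finger_gap: -0.0002
```

play_rows --moves '[{"claw": 0,"delta_pos": [-1,0,0],"twist": 0},{"claw": 0,"delta_pos": [-2,0,0],"twist": 0},{"claw": 0,"delta_pos": [-3,0,0],"twist": 0},{"claw": 0,"delta_pos": [-4,0,0],"twist": 0},{"claw": 0,"delta_pos": [-5,0,0],"twist": 0},{"claw": 0,"delta_pos": [-6,0,0],"twist": 0},{"claw": 0,"delta_pos": [-7,0,0],"twist": 0},{"claw": 0,"delta_pos": [-8,0,0],"twist": 0},{"claw": 0,"delta_pos": [-9,0,0],"twist": 0},{"claw": 0,"delta_pos": [-9,0,0],"twist": 0}]'

```text
clock: 4.95
tcp_pos: [0.5363, -0.0604, 0.0118]
orientation: [0.001, -0.0, 1.0, -0.0]
wrist_force: [-0.1, -0.2, 0.3]
finger_gap: -0.0
```

```bash
python3 - <<'E'
from h import *
import pickle
s=get_state();print(s['clock'],s['tcp_pos'],s['wrist_force'])
pickle.dump(imaging.camera_info('wrist'),open('ci2.pkl','wb'))
im=imaging.read_camera('wrist'); cv2.imwrite('w2raw.png',im[:,:,::-1])
t=imaging.read_camera('top'); cv2.imwrite('t2raw.png',t[:,:,::-1])
a=cv2.resize(im,None,fx=1.25,fy=1.25); b=cv2.resize(t[125:235,190:330],None,fx=640/140,fy=640/140,interpolation=cv2.INTER_CUBIC)
cv2.imwrite('pics/c2.png',cv2.resize(np.hstack([cv2.resize(im,(400,300)),cv2.resize(t[130:230,187:320],(400,300),interpolation=cv2.INTER_CUBIC)]),None,fx=1,fy=1)[:,:,::-1])
E
```

```text
4.95 [ 0.53626046 -0.06035201  0.01178416] [-0.112068   -0.1501236   0.26150028]
```

View pics/c2.png

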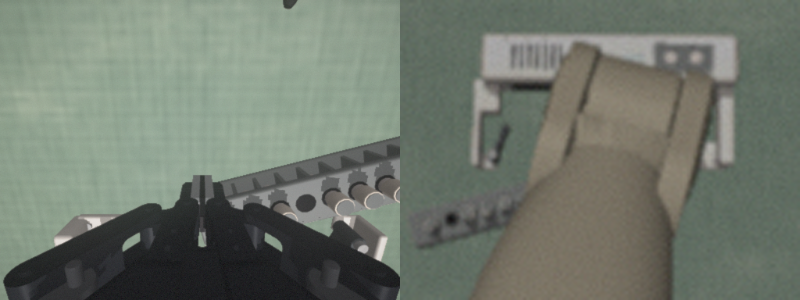

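```bash
cat >> h.py <<'E'
from scipy.optimize import minimize
def hull(x,y,t,ci,cam):
    c,s=np.cos(t),np.sin(t); pts=[]
    for a in(-.018,.018):
        for b in(-.11,.11):
            for z in(0,.038): pts.append(proj(cam,[x+a*c-b*s,y+a*s+b*c,z],ci))
    return cv2.convexHull(np.array(pts,np.float32))
def fit(cam,im,ci,g,valid=None):
    """rack pose: silhouette vs low-saturation mask, supersampled"""
    hsv=cv2.cvtColor(im,cv2.COLOR_RGB2HSV).astype(float); sat,val=hsv[...,1],hsv[...,2]
    m=((sat<40)).astype(np.float32)
    m=cv2.resize(m,None,fx=3,fy=3,interpolation=cv2.INTER_LINEAR)
    def cost(p):
        h=(hull(*p,ci,cam).reshape(-1,2)+.5)*3-.5
        a=np.zeros(m.shape,np.float32); cv2.fillConvexPoly(a,np.round(h*16).astype(np.int32),1,shift=4)
        b=cv2.dilate(a,np.ones((25,25)))-a
        v=np.ones_like(a) if valid is None else cv2.resize(valid.astype(np.float32),(a.shape[1],a.shape[0]))
        return ((a*(1-m)*v).sum()+(b*m*v).sum())/(a*v).sum()
    best=min((cost((g[0]+i*.01,g[1]+j*.01,g[2]+k*.07)),(g[0]+i*.01,g[1]+j*.01,g[2]+k*.07)) for i in range(-2,3) for j in range(-3,4) for k in range(-3,4))[1]
    sx=np.array([best]+[[best[0]+.006,best[1],best[2]],[best[0],best[1]+.006,best[2]],[best[0],best[1],best[2]+.04]])
    r=minimize(cost,best,method='Nelder-Mead',options=dict(initial_simplex=sx,xatol=1e-4,fatol=1e-4))
    return r.x,r.fun
E
python3 - <<'E'
from h import *
import pickle
ct=imaging.camera_info('top')
t0=cv2.resize(cv2.imread('pics/top0.png'),(512,384),interpolation=cv2.INTER_AREA)[:,:,::-1].copy()
h=cv2.cvtColor(t0,cv2.COLOR_RGB2HSV);print('rack/table hsv',h[207,228],h[230,228],h[203,200])
print('init',fit('top',t0,ct,(.516,.037,-.2)))
ci=pickle.load(open('ci2.pkl','rb'))
w=cv2.imread('w2raw.png')[:,:,::-1].copy();print(w.shape,cv2.cvtColor(w,cv2.COLOR_RGB2HSV)[240,480])
P=lambda x,y,z: ray('wrist',x*1.28,y*1.28,z,ci)[:2]
A,B=P(228,183,.038),P(399,151,.038);d=B-A;print(A,B,np.arctan2(-d[0],d[1]))
t=cv2.imread('t2raw.png')[:,:,::-1]
L=ray('top',187+412/400*133*1+0,130+230/3,.038,ct)
for u,v in[(411,212),(417,247)]:print(ray('top',187+(u-400)*133/400,130+v/3,.02,ct))
E
```

```text
rack/table hsv [30  6 88] [ 63  28 111] [ 0  0 71]
init (array([0.54170376, 0.01254175, 0.00065095]), np.float64(0.7779443860054016))
(384, 512, 3) [75  7 76]
[ 0.53061059 -0.04174546] [0.50673689 0.07466572] 0.20227612347965368
[0.53129821 0.15061565 0.02      ]
[0.49519001 0.14365274 0.02      ]
```

play_rows --moves '[{"claw": 0,"delta_pos": [-1,0,0],"twist": 0},{"claw": 0,"delta_pos": [-2,0,0],"twist": 0},{"claw": 0,"delta_pos": [-3,0,0],"twist": 0},{"claw": 0,"delta_pos": [-3.2,0,0],"twist": 0},{"claw": 0,"delta_pos": [-1,0,0],"twist": 0},{"claw": 0,"delta_pos": [2,0,-4],"twist": 0},{"claw": 0,"delta_pos": [4,2,-9],"twist": 0},{"claw": 0,"delta_pos": [7,7,-11],"twist": 0},{"claw": 0,"delta_pos": [10,13,-11],"twist": 0},{"claw": 0,"delta_pos": [11.6,19,-11],"twist": 0},{"claw": 0,"delta_pos": [11.6,25,-11],"twist": 0},{"claw": 0,"delta_pos": [11.6,31,-11],"twist": 0}]'

```text
clock: 6.55
tcp_pos: [0.4189, 0.2518, 0.1224]
orientation: [0.001, -0.0, 1.0, 0.0]
wrist_force: [1.8, 0.5, 0.2]
finger_gap: 0.0001
```

```bash
sed -i 's/sat<40/sat<17/' h.py; python3 - <<'E'
from h import *
s=get_state();print(s['clock'],s['tcp_pos'],s['wrist_force'])
ct=imaging.camera_info('top')
t=imaging.read_camera('top'); cv2.imwrite('t3raw.png',t[:,:,::-1])
cv2.imwrite('pics/t3.png',cv2.resize(t[130:230,170:330],(800,500),interpolation=cv2.INTER_CUBIC)[:,:,::-1])
print(fit('top',t,ct,(.546,.035,.4)))
t0=cv2.resize(cv2.imread('pics/top0.png'),(512,384),interpolation=cv2.INTER_AREA)[:,:,::-1].copy()
print('init',fit('top',t0,ct,(.516,.037,-.2)))
E
```

```text
6.55 [0.4188887  0.2518036  0.12243942] [1.75054715 0.51916525 0.17076363]
(array([0.55158951, 0.04208552, 0.45758326]), np.float64(0.1464317888021469))
init (array([ 0.51708621,  0.03724368, -0.21093779]), np.float64(0.13753154873847961))
```

View pics/t3.png

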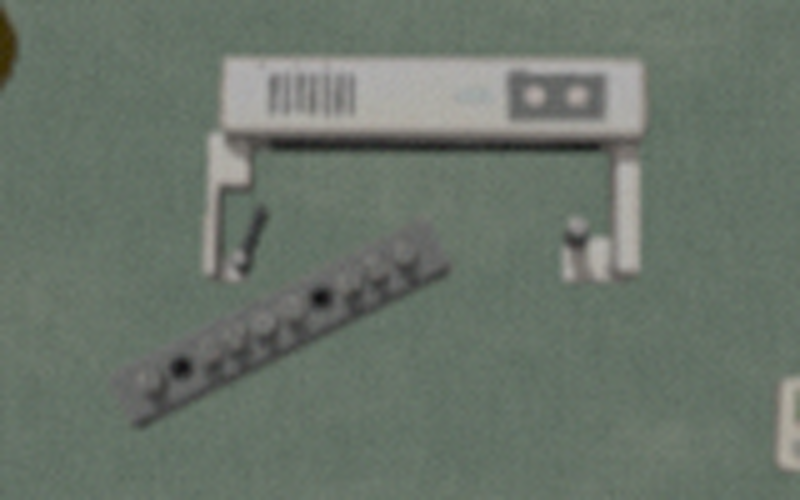

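```bash
python3 - <<'E'
from h import *
ct=imaging.camera_info('top')
for n,u,v,z in [('FL',223,136,.056),('FR',646,136,.056),('BL',222,57,.056),('BR',645,57,.056),('post',577,223,.05),('Rw front in',614,270,.034),('Rw front out',639,270,.034),('RwIn back',613,150,.034),('Lw out',206,160,.034),('catch nose',264,208,.032),('pin',240,262,.032),('brk front',222,280,.0)]:
    print(n,(ray('top',170+(u+.5)/5-.5,130+(v+.5)/5-.5,z,ct)[:2]*1000).round(1))
p=(.5516,.0421,.458)
E
```

```text
FL [661.7  75.6]
FR [ 660.8 -182.3]
BL [711.3  76.9]
BR [ 710.3 -182.7]
post [ 608.2 -139.9]
Rw front in [ 581.6 -163.5]
Rw front out [ 581.6 -178.9]
RwIn back [ 656.9 -164.3]
Lw out [651.5  88.4]
catch nose [621.4  52.2]
pin [587.6  66.7]
brk front [581.1  81.1]
```

play_rows --moves '[{"claw": 0,"delta_pos": [-1.2,-1.3,1],"twist": 10.6},{"claw": 0,"delta_pos": [-2.4,-2.6,2],"twist": 21.2},{"claw": 0,"delta_pos": [-3.6,-3.9,3],"twist": 31.8},{"claw": 0,"delta_pos": [-4.8,-5.2,4],"twist": 42.4},{"claw": 0,"delta_pos": [-6,-6.5,5],"twist": 53},{"claw": 0,"delta_pos": [-7.1,-7.6,6],"twist": 63.6},{"claw": 0,"delta_pos": [-7.1,-7.6,9],"twist": 63.6},{"claw": 0,"delta_pos": [-7.1,-7.6,11],"twist": 63.6},{"claw": 0,"delta_pos": [-7.1,-7.6,11],"twist": 63.6}]'

```text
clock: 7.72
tcp_pos: [0.4885, 0.1733, 0.0104]
orientation: [-0.001, 0.527, 0.85, -0.001]
wrist_force: [0.2, -0.4, 0.1]
finger_gap: 0.0001
```

```bash
python3 - <<'E'
from h import *
import pickle
from scipy.spatial.transform import Rotation as R
s=get_state(); q=s['orientation'];print(s['clock'],s['tcp_pos'],R.from_quat([q[1],q[2],q[3],q[0]]).as_matrix().round(3).tolist())
ct=imaging.camera_info('top'); t=imaging.read_camera('top'); cv2.imwrite('t4raw.png',t[:,:,::-1])
pickle.dump(imaging.camera_info('wrist'),open('ci4.pkl','wb'))
im=imaging.read_camera('wrist'); cv2.imwrite('w4raw.png',im[:,:,::-1])
cv2.imwrite('pics/c4.png',np.hstack([cv2.resize(im,(400,300)),cv2.resize(t[130:230,187:320],(400,300),interpolation=cv2.INTER_CUBIC)])[:,:,::-1])
E
```

```text
7.725 [0.48852827 0.17329749 0.01040655] [[-0.445, 0.896, -0.003], [0.896, 0.445, -0.001], [0.001, -0.003, -1.0]]
```

View pics/c4.png

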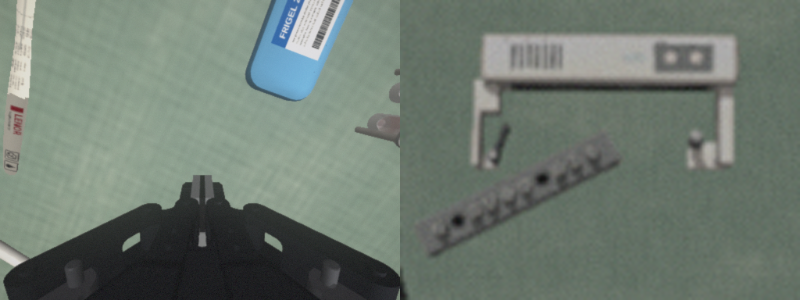

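play_rows --moves '[{"claw": 0,"delta_pos": [-1,0,0],"twist": 0},{"claw": 0,"delta_pos": [-2,0,0],"twist": 0},{"claw": 0,"delta_pos": [-2.8,0,0],"twist": 0},{"claw": 0,"delta_pos": [-3.6,0,0],"twist": 0},{"claw": 0,"delta_pos": [-4.4,0,0],"twist": 0},{"claw": 0,"delta_pos": [-5.2,0,0],"twist": 0},{"claw": 0,"delta_pos": [-6,0,0],"twist": 0},{"claw": 0,"delta_pos": [-6.8,0,0],"twist": 0},{"claw": 0,"delta_pos": [-7.6,0,0],"twist": 0},{"claw": 0,"delta_pos": [-8.4,0,0],"twist": 0},{"claw": 0,"delta_pos": [-9,0,0],"twist": 0},{"claw": 0,"delta_pos": [-9,0,0],"twist": 0}]'

```text
clock: 9.32
tcp_pos: [0.5304, 0.0922, 0.0116]
orientation: [0.0, 0.527, 0.85, -0.0]
wrist_force: [-0.7, -0.8, -0.2]
finger_gap: -0.0002
```

```bash
cat > look.py <<'E'
from h import *
import sys
g=tuple(map(float,sys.argv[2:5]))
s=get_state();print(s['clock'],s['tcp_pos'].round(4) if hasattr(s['tcp_pos'],'round') else s['tcp_pos'],s['wrist_force'])
ct=imaging.camera_info('top'); t=imaging.read_camera('top'); cv2.imwrite(sys.argv[1]+'raw.png',t[:,:,::-1])
p,c=fit('top',t,ct,g)
x,y=(p[:2]-[.6415,-.0515])*1000;sn,cs=np.sin(p[2]),np.cos(p[2])
ea=np.array([x+110*sn,y-110*cs]);eb=np.array([x-110*sn,y+110*cs]);n=np.array([cs,sn])
print('world',p.round(4),'cost',round(c,3),'dock c',round(x,1),round(y,1),'a',ea.round(1),'b',eb.round(1))
print('a back corner',(ea+18*n).round(1),'a front corner',(ea-18*n).round(1),'b back',(eb+18*n).round(1),'b front',(eb-18*n).round(1),'post clr',round(-24-(np.array([-34,-89])-[x,y])@n,1))
v=cv2.resize(t[130:230,187:320],(798,600),interpolation=cv2.INTER_CUBIC)
h=(hull(*p,ct,'top').reshape(-1,2)+.5-[187,130])*6
cv2.polylines(v,[np.round(h).astype(int)],True,(255,0,0),1); cv2.imwrite('pics/'+sys.argv[1]+'.png',v[:,:,::-1])
E
python3 look.py t5 .582 -.02 .44
```

```text
9.325 [0.5304 0.0922 0.0116] [-0.70208742 -0.78492576 -0.19674507]
world [ 0.5783 -0.0167  0.4489] cost 0.196 dock c -63.2 34.8 a [-15.4 -64.3] b [-110.9  133.9]
a back corner [  0.8 -56.5] a front corner [-31.6 -72.1] b back [-94.7 141.7] b front [-127.1  126.1] post clr 3.5
```

play_rows --moves '[{"claw": 0,"delta_pos": [-0.7,0,0],"twist": 0},{"claw": 0,"delta_pos": [-1.4,0,0],"twist": 0},{"claw": 0,"delta_pos": [-2,0,0],"twist": 0},{"claw": 0,"delta_pos": [-2.5,0,0],"twist": 0},{"claw": 0,"delta_pos": [-3,0,0],"twist": 0},{"claw": 0,"delta_pos": [-3.4,0,0],"twist": 0},{"claw": 0,"delta_pos": [-3.8,0,0],"twist": 0},{"claw": 0,"delta_pos": [-3.8,0,0],"twist": 0}]'

```text
clock: 10.38
tcp_pos: [0.5473, 0.0586, 0.0119]
orientation: [0.0, 0.527, 0.85, -0.0]
wrist_force: [-0.2, -0.2, -0.3]
finger_gap: 0.0001
```

```bash
python3 look.py t6 .595 -.05 .44
```

```text
10.375 [0.5473 0.0586 0.0119] [-0.18228819 -0.23037769 -0.25229014]
world [ 0.5934 -0.0494  0.4348] cost 0.277 dock c -48.1 2.1 a [ -1.7 -97.7] b [-94.4 101.8]
a back corner [ 14.6 -90.1] a front corner [ -18.1 -105.3] b back [-78.1 109.4] b front [-110.7   94.2] post clr 1.6
```

View pics/t6.png

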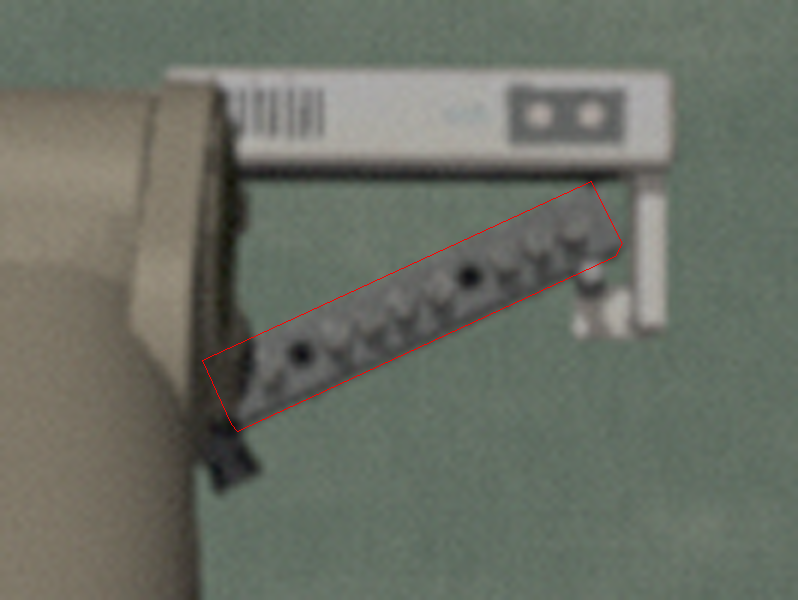

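play_rows --moves '[{"claw": 0,"delta_pos": [-0.2,0,0],"twist": 0},{"claw": 0,"delta_pos": [-0.2,0,0],"twist": 0},{"claw": 0,"delta_pos": [3,0,0],"twist": 0},{"claw": 0,"delta_pos": [3,-1,-6],"twist": -10},{"claw": 0,"delta_pos": [3,-3,-8],"twist": -20},{"claw": 0,"delta_pos": [1,-5,-8],"twist": -30},{"claw": 0,"delta_pos": [-1,-6,-8],"twist": -40},{"claw": 0,"delta_pos": [-2.8,-6,-8],"twist": -50},{"claw": 0,"delta_pos": [-2.8,-5.5,-8],"twist": -60},{"claw": 0,"delta_pos": [-2.8,-5.2,-8],"twist": -70},{"claw": 0,"delta_pos": [-2.8,-5.2,-8],"twist": -80},{"claw": 0,"delta_pos": [-2.8,-5.2,-8],"twist": -88}]'

```text
clock: 11.92
tcp_pos: [0.513, 0.0106, 0.0919]
orientation: [0.0, -0.214, 0.977, -0.0]
wrist_force: [0.3, 0.1, -0.2]
finger_gap: 0.0002
```

play_rows --moves '[{"claw": 0,"delta_pos": [0,0,4],"twist": 0},{"claw": 0,"delta_pos": [0,0,7],"twist": 0},{"claw": 0,"delta_pos": [0,0,8],"twist": 0},{"claw": 0,"delta_pos": [0,0,8],"twist": 0}]'

```text
clock: 12.42
tcp_pos: [0.5126, 0.0108, 0.0116]
orientation: [-0.0, -0.211, 0.977, -0.0]
wrist_force: [-0.2, -0.2, -0.6]
finger_gap: 0.0001
```

```bash
python3 look.py t7 .595 -.05 .43; python3 -c "
from h import *
from scipy.spatial.transform import Rotation as R
q=get_state()['orientation'];print(R.from_quat([q[1],q[2],q[3],q[0]]).as_matrix().round(3).tolist())"
```

```text
12.425 [0.5126 0.0108 0.0116] [-0.23730952 -0.17637349 -0.56510735]
world [ 0.6082 -0.0835  0.3796] cost 0.533 dock c -33.3 -32.0 a [   7.5 -134.2] b [-74.1  70.1]
a back corner [  24.2 -127.5] a front corner [  -9.2 -140.9] b back [-57.3  76.8] b front [-90.8  63.5] post clr -2.2
[[-0.911, -0.413, 0.001], [-0.413, 0.911, -0.0], [-0.001, -0.001, -1.0]]
```

play_rows --moves '[{"claw": 0,"delta_pos": [-1,-0.6,0],"twist": 0},{"claw": 0,"delta_pos": [-1.8,-1.1,0],"twist": 1},{"claw": 0,"delta_pos": [-2.6,-1.1,0],"twist": 3},{"claw": 0,"delta_pos": [-3.3,-1.1,0],"twist": 5},{"claw": 0,"delta_pos": [-4,-1.2,0],"twist": 7},{"claw": 0,"delta_pos": [-4.6,-1.3,0],"twist": 9},{"claw": 0,"delta_pos": [-5.2,-1.4,0],"twist": 12},{"claw": 0,"delta_pos": [-5.2,-1.4,0],"twist": 12}]'

```text
clock: 13.48
tcp_pos: [0.5664, 0.0199, 0.0129]
orientation: [-0.0, -0.108, 0.994, 0.0]
wrist_force: [-3.2, 0.9, 6.8]
finger_gap: 0.0001
```

play_rows --moves '[{"claw": 0,"delta_pos": [2.5,0,0],"twist": 0},{"claw": 0,"delta_pos": [4,0,-5],"twist": 0},{"claw": 0,"delta_pos": [6,4,-8],"twist": 0},{"claw": 0,"delta_pos": [9,9,-8],"twist": 0},{"claw": 0,"delta_pos": [11,13,-8],"twist": 0},{"claw": 0,"delta_pos": [11,17,-8],"twist": 0}]'

```text
clock: 14.22
tcp_pos: [0.4212, 0.163, 0.0927]
orientation: [0.001, -0.108, 0.994, -0.0]
wrist_force: [-0.2, -0.4, 0.3]
finger_gap: -0.0
```

```bash
python3 look.py t8 .615 -.05 .22
```

```text
14.225 [0.4212 0.163  0.0927] [-0.15382393 -0.35931079  0.32450262]
world [ 0.6146 -0.0635  0.1993] cost 0.282 dock c -26.9 -12.0 a [  -5.1 -119.8] b [-48.7  95.9]
a back corner [  12.5 -116.2] a front corner [ -22.8 -123.3] b back [-31.   99.4] b front [-66.3  92.3] post clr -1.8
```

View pics/t8.png

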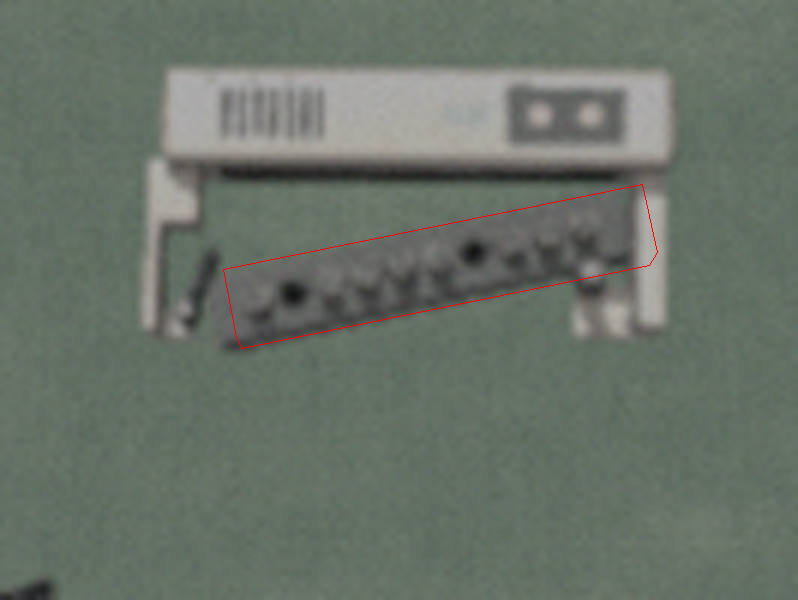

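play_rows --moves '[{"claw": 0,"delta_pos": [0,-4,0],"twist": 3},{"claw": 0,"delta_pos": [0,-9,0],"twist": 6},{"claw": 0,"delta_pos": [-2,-13,0],"twist": 9},{"claw": 0,"delta_pos": [-5,-17,1],"twist": 12.4},{"claw": 0,"delta_pos": [-7.5,-17,4],"twist": 12.4},{"claw": 0,"delta_pos": [-9.4,-17,7],"twist": 12.4},{"claw": 0,"delta_pos": [-9.4,-17,8.1],"twist": 12.4},{"claw": 0,"delta_pos": [-9.4,-17,8.1],"twist": 12.4}]'

```text
clock: 15.28
tcp_pos: [0.5493, 0.0161, 0.0103]
orientation: [-0.001, -0.0, 1.0, 0.0]
wrist_force: [-0.8, -0.1, 0.4]
finger_gap: 0.0002
```

play_rows --moves '[{"claw": 0,"delta_pos": [-1,0,0],"twist": 0},{"claw": 0,"delta_pos": [-1.8,0.1,0],"twist": 0},{"claw": 0,"delta_pos": [-2.5,0.2,0],"twist": 0},{"claw": 0,"delta_pos": [-3.2,0.3,0],"twist": 0},{"claw": 0,"delta_pos": [-3.9,0.4,0],"twist": 0},{"claw": 0,"delta_pos": [-4.6,0.4,0],"twist": 0},{"claw": 0,"delta_pos": [-5.2,0.4,0],"twist": 0},{"claw": 0,"delta_pos": [-5.2,0.4,0],"twist": 0}]'

```text
clock: 16.27
tcp_pos: [0.6036, 0.0201, 0.0109]
orientation: [0.001, -0.0, 1.0, -0.0]
wrist_force: [-0.2, 0.5, 0.1]
finger_gap: 0.0002
```

play_rows --moves '[{"claw": 0,"delta_pos": [-0.4,0,0],"twist": 0},{"claw": 0,"delta_pos": [-0.7,0,0],"twist": 0},{"claw": 0,"delta_pos": [-0.9,0,0],"twist": 0},{"claw": 0,"delta_pos": [-1,0,0],"twist": 0},{"claw": 0,"delta_pos": [-1,0,0],"twist": 0}]'

```text
clock: 16.9
tcp_pos: [0.6131, 0.0201, 0.0108]
orientation: [0.001, -0.0, 1.0, -0.0]
wrist_force: [-0.9, 0.3, -0.9]
finger_gap: -0.0005
```

```bash
python3 - <<'E'
from h import *
s=get_state();print(s['clock'],s['tcp_pos'],s['wrist_force'])
im=imaging.read_camera('wrist'); t=imaging.read_camera('scene')
cv2.imwrite('w9raw.png',im[:,:,::-1]);cv2.imwrite('s9raw.png',t[:,:,::-1])
cv2.imwrite('pics/c9.png',np.hstack([cv2.resize(im[190:384],(400,152)).repeat(1,0) if 0 else cv2.resize(im[120:384,0:512],(400,400),interpolation=cv2.INTER_CUBIC),cv2.resize(t[150:240,215:305],(400,400),interpolation=cv2.INTER_CUBIC)])[:,:,::-1])
E
```

```text
16.9 [0.61306736 0.02008864 0.01080672] [-0.8996217   0.2562205  -0.94613009]
```

View pics/c9.png

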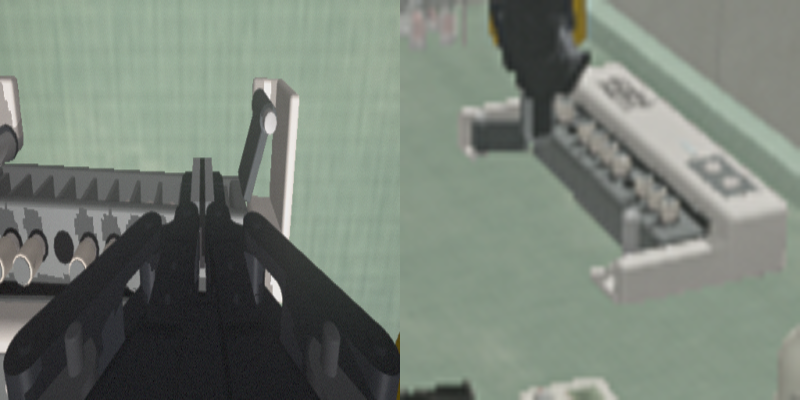

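play_rows --moves '[{"claw": 0,"delta_pos": [-0.1,0,0],"twist": 0},{"claw": 0,"delta_pos": [-0.2,0,0],"twist": 0},{"claw": 0,"delta_pos": [-0.3,0,0],"twist": 0},{"claw": 0,"delta_pos": [-0.3,0,0],"twist": 0}]'

```text
clock: 17.5
tcp_pos: [0.6146, 0.0202, 0.0107]
orientation: [-0.001, -0.0, 1.0, -0.0]
wrist_force: [-4.1, -0.2, 1.1]
finger_gap: 0.0002
```

play_rows --moves '[{"claw": 0,"delta_pos": [-0.15,0,0],"twist": 0},{"claw": 0,"delta_pos": [-0.3,0,0],"twist": 0},{"claw": 0,"delta_pos": [-0.3,0,0],"twist": 0},{"claw": 0,"delta_pos": [-0.3,0,0],"twist": 0}]'

```text
clock: 18.0
tcp_pos: [0.6147, 0.0203, 0.0105]
orientation: [-0.003, -0.0, 1.0, -0.0]
wrist_force: [-11.5, 0.2, 7.2]
finger_gap: 0.0002
```

play_rows --moves '[{"claw": 0,"delta_pos": [1.5,0,0],"twist": 0},{"claw": 0,"delta_pos": [4,0,0],"twist": 0},{"claw": 0,"delta_pos": [4,-5,0],"twist": 0},{"claw": 0,"delta_pos": [4,-10,0],"twist": 0},{"claw": 0,"delta_pos": [3,-10,0],"twist": 0},{"claw": 0,"delta_pos": [2,-10,0],"twist": 0},{"claw": 0,"delta_pos": [1.3,-10,0],"twist": 0},{"claw": 0,"delta_pos": [0.9,-10,0],"twist": 0},{"claw": 0,"delta_pos": [0.5,-10,0],"twist": 0},{"claw": 0,"delta_pos": [0.2,-10,0],"twist": 0},{"claw": 0,"delta_pos": [0,-10,0],"twist": 0},{"claw": 0,"delta_pos": [0,-10,0],"twist": 0}]'

```text
clock: 19.5
tcp_pos: [0.6143, -0.0792, 0.0103]
orientation: [-0.004, -0.0, 1.0, 0.0]
wrist_force: [-10.9, 0.1, 7.3]
finger_gap: -0.0002
```

play_rows --moves '[{"claw": 0,"delta_pos": [1.5,0,0],"twist": 0},{"claw": 0,"delta_pos": [5,0,0],"twist": 0},{"claw": 0,"delta_pos": [8,2,-4],"twist": 0},{"claw": 0,"delta_pos": [11,6,-9],"twist": 0},{"claw": 0,"delta_pos": [14,11,-10],"twist": 0},{"claw": 0,"delta_pos": [17,16,-10],"twist": 0},{"claw": 0,"delta_pos": [19,21,-10],"twist": 0},{"claw": 0,"delta_pos": [19,26,-10],"twist": 0},{"claw": 0,"delta_pos": [19,30,-10],"twist": 0}]'

```text
clock: 20.62
tcp_pos: [0.4282, 0.2224, 0.1114]
orientation: [0.001, -0.001, 1.0, 0.0]
wrist_force: [0.7, -0.7, -0.3]
finger_gap: -0.0004
```

```bash
python3 look.py t10 .6415 -.0515 0; python3 - <<'E'
from h import *
im=imaging.read_camera('scene'); t=cv2.imread('t10raw.png')[:,:,::-1]
ct=imaging.camera_info('top'); v=cv2.resize(t[130:200,200:310],(800,509),interpolation=cv2.INTER_CUBIC)
def mk(p,c):
    u=(proj('top',p,ct)+.5-[200,130])*800/110; cv2.circle(v,tuple(int(k) for k in u),3,c,-1)
mk([.6415-.020,-.0515+.105,.032],(255,0,0)); mk([.6415-.016,-.0515+.11,.038],(0,255,0))
s=cv2.resize(im[160:225,222:312],(800//2,289),interpolation=cv2.INTER_CUBIC)
out=np.zeros((600,800,3),np.uint8); out[:350]=v[90:440]; out[350:600,:346]=cv2.resize(s,(346,250)); 
w=cv2.imread('w9raw.png')[:,:,::-1]; out[350:600,400:800]=cv2.resize(w[180:330,260:500],(400,250))
cv2.imwrite('pics/fin.png',out[:,:,::-1])
E
```

```text
20.625 [0.4282 0.2224 0.1114] [ 0.67489677 -0.71868803 -0.28824801]
world [ 0.6445 -0.0683 -0.0178] cost 0.389 dock c 3.0 -16.8 a [   1.1 -126.8] b [ 5.  93.2]
a back corner [  19.1 -127.1] a front corner [ -16.9 -126.5] b back [23.  92.8] b front [-13.   93.5] post clr 11.7
```

View pics/fin.png

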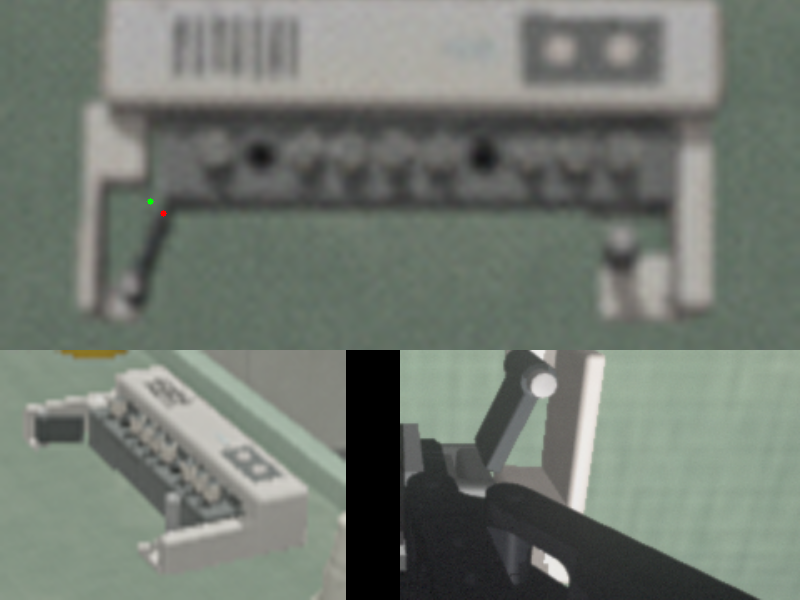

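```bash
python3 - <<'E'
from h import *
ct=imaging.camera_info('top'); u=proj('top',[.6415-.037,-.0515+.112,.032],ct); print(u)
for f in('t3','t10'):
    g=cv2.cvtColor(cv2.imread(f+'raw.png'),cv2.COLOR_BGR2GRAY); print(f); print(g[166:182,213:228])
s=[cv2.cvtColor(imaging.read_camera('top'),cv2.COLOR_RGB2GRAY) for _ in range(1)][0]
print(np.abs(s.astype(int)-cv2.cvtColor(cv2.imread('t10raw.png'),cv2.COLOR_BGR2GRAY))[150:190,205:305].mean())
for n,q in(('timer',(327,203,347,225)),):print(n,[d['extent'] for d in spotter.spot_in('top','timer')[:1]])
E
```

```text
[219.66846009 176.59825478]
t3
[[157 145 142 147 147 141 124  89 103 112 110 112 113 114 113]
 [139 103  93  99 101  99  89  85 105 110 111 111 110 110 116]
 [127  84  84  87  90  89  88  94 105 109 107 110 111 112 112]
 [120  82 101 102 105 104 107  99 108 110 107 115 112 108 109]
 [113  85 102 106 105 110 107 104 101 100 108 109 113 108 108]
 [112  85 101 106 108 105 106  98  91  83  97 109 109 105 107]
 [110  86 104 109 106 107 107  95  75  70  88 104 111 110 109]
 [109  88 105 104 108 108 104  88  66  56  77 105 112 109 107]
 [108  84 103 108 108 107 103  84  55  62  90 109 110 108 108]
 [104  87 105 108 110 107  96  72  60  74  99 112 109 111 106]
 [103  84 103 109 107 106  91  70  60  90 108 109 108 107 107]
 [ 98  85 104 106 110 102  77  56  71 102 110 110 106 106 108]
 [ 98  82 102 107 106  92  69  55  72 107 105 109 109 104 105]
 [ 94  78 105 111 107  88  62  62  91 109 106 108 113 104 112]
 [ 93  84 106 119 129 109  65  70 105 106 106 110 109 104 104]
 [ 96  89 110 125 138 122  78  78 104 105 110 107 108 106 110]]
t10
[[155 141 144 145 145 139 123  89 105 109 106 105 102 10
[... 295 characters left out ...]
3  74  62  78  81  82  84]
 [108  86 104 109 106 107 105  98  78  63  77 104 110 106 106]
 [106  86 105 111 104 109 102  88  68  56  78 104 113 111 110]
 [106  86 104 104 108 107 100  82  61  59  89 105 111 110 108]
 [101  84 103 106 106 108  97  73  57  78 104 113 110 108 106]
 [101  85 104 107 105 106  95  66  59  87 101 112 108 108 107]
 [102  81 103 107 110  97  82  56  67  99 106 105 107 107 104]
 [ 95  79 100 108 104  89  66  51  79 105 109 109 106 107 110]
 [ 95  83 103 110 108  92  66  60  88 105 108 110 109 105 108]
 [ 92  84 108 115 128 109  67  72 104 109 106 109 106 107 104]
 [ 95  89 110 122 137 122  76  78 107 109 106 107 109 108 108]]
2.028
timer [[327.5, 203.6, 346.6, 227.1]]
```

```bash
python3 -c "
from h import *
print(env.hand_in())"
```

```text
the job is handed in; nothing more can be done
None
```

The rack is parked in the reader and I handed the job in at about 21 s of the 51 s allowed; the tool reports no verdict.

- **What I did:** With the fingers closed I turned the rack by pushing its post-side end. I then slid it lengthwise behind the post and swung the other end in to the back wall. Last, I pressed once near the middle to seat it and took the hand away. I only pushed, never gripped or lifted. The highest force I read, taken after each move, was about 12 N sideways plus 7 N upward.
- **Seated:** Both final pushes stopped firmly at the same depth, 11 to 12 N at TCP x = 0.6147 and 0.6143. That puts the rack flat against the back wall.
- **Catch:** In the top camera the catch arm is pixel for pixel where it was when shut before the rack went in. Its nose is in front of the rack's left end.
- **Bystanders:** The timer is where it started. I did not re-measure the spray bottle, gel bottle or ice pack, but the hand was never close enough to touch them.

**What disagreed:** My automatic pose fit failed on the last picture, with a high cost and a position inside the right end wall, because it mistakes the white housing for the rack. I judged the final position from the push stops and the pictures instead. The rack looks to sit against the right end wall, about 3 mm off centre, so the catch overlaps its left end by only about 2 mm.

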